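# Set the length stop of a tube-cutting jig and feed the tube to it

### The arm

A 6-joint arm with a two-finger parallel gripper is mounted at the origin on a cart in front of the work surface, level with it; the furniture and walls round the work are solid. World frame = base frame: x ahead of the robot, y to its left, z up, the work surface at z = 0. Lengths are in mm, angles in degrees, forces in N, time in s.
With the tool pointing down it reaches from about 350 to 850 mm from the base axis. Payload 8.1 kg.
Tool frame: the origin (TCP) lies at the very end of the fingers, on their centre line; the grasp point (between the pads) lies 19 mm behind it (pinch_z is the z of the grasp point in the tool frame, in mm); z points along the fingers, y is the direction in which the jaws open and shut (so a half turn about z gives the same grasp; the last joint's range is limited). The gripper opens to 85 mm and grips with 20 to 120 N. Pads are 22 mm wide; open, the fingers measure 114 mm over their backs; the gripper's body (76 mm by 85 mm) begins 54 mm behind the grasp point. The pads swing forward as they close: fully open they stand 13 mm farther back than shut.
Start: joints at [59.794, 7.471, 85.268, -0, 87.261, -4.893], TCP at [256.52, 542.404, 231.292] pointing down, gripper open.
Joint ranges: [-169.43, 169.43], [-51.17, 129.36], [1.28, 143.12], [-76.62, 256.62], [0, 156.53], [-152.29, 152.29]. Speed limits (degrees/s): [136.94, 136.94, 159.86, 180, 180, 180].

### API

Orientations are given as [roll, pitch, yaw] about the fixed x, y, z axes, in that order (R = Rz(yaw) Ry(pitch) Rx(roll)).
In Python, from bench import * gives the robot as it stands.
- The arm moves only by the shell command python3 -m creep 'ROWS' [FORCE]. ROWS is a JSON object of lists of equal length, an entry for each row: "translation": the shift along the tool's x, y, z in mm, a list of three; "rotation": the turn, a rotation vector about the tool's x, y, z in rad, a list of three; "claw": the finger opening in mm, from 0 to 85.4. In form: {"translation": [[dx, dy, dz], ...], "rotation": [[ax, ay, az], ...], "claw": [claw, ...]}. A call has 1 to 10 rows; each row shifts and turns the commanded pose from where the row before left it, along the tool's axes as they then stand; what a row does not reach is not made up. A row lasts 1/10 s, in which the tool goes at most 50 mm and 8.59 degrees, less where a joint would pass 70% of its speed; a pose out of reach is approached as far as the arm can. A call is refused whole if a number of a shift passes 50 or a number of a turn 0.15, either way. A call with a gripper value outside its range is refused whole. The fingers move at their own pace and stop on an object; FORCE is the grip in N (left out, the last holds). Time passes only in rows, so rows that do not move let the fingers close. It gives the time, the measured TCP pose, the force and the opening at its end, in the units of the state.
- sense(): the state, without advancing time (a new reading comes with each control period).
- snapshot(name): name is "scene" or "top" or "wrist"; returns a dict with "frame" (400x640x3 uint8, red, green, blue), "intrinsics" (3x3 intrinsics, pixels), "dist" ([k1, k2, p1, p2, k3] as OpenCV has them; the pictures are not rectified), "extrinsics" (4x4, takes a point from camera to world coordinates). Camera axes: x right, y up, looking along -z (the intrinsics and any distortion apply to the point x, -y, -z); pixel columns grow to the right and rows downward; lengths in mm; the calibration is good to about 2 mm. A picture is of the moment at which its call begins. There is no depth.
- hand_in(): hands the job in, once; it reports no verdict.
The state is a dict: "time": time; "joint_pos": joint angles; "qd": joint speeds; "joint_efforts": joint torques, N m; "tool_pos": TCP position; "tcp_rot": TCP orientation; "ft_force": force on the tool from outside, world axes, zero at the start; "wrist_torque": the same for the moment, N m; "finger_gap": finger opening in mm.
Only numpy, scipy, OpenCV 4.12 (cv2) and the standard library are available. Lean on these libraries where they do the work, as an engineer would, in place of code of your own. Each camera call takes 0.05 s, during which the arm holds its last target.

### The job

Set the tube-cutting jig: roll its knurled brass wheel with a fingertip until the black pointer of the length stop sits level with the red setting mark on the scale, then push the silver tube along its groove by its outer end, until it just rests against the stop and is ready to be sawn. Only touch and push: do not lift the tube out of its groove, do not push the stop or the red mark directly, leave the things around the jig alone, and take the hand away at the end.

Things in the scene. Friction and masses are not known exactly. Their poses are not given: they have to be found in the camera images.
- jig: tube-cutting jig fixed to the bench, grey base plate 94 x 204 x 10 mm (y -101 to +103). Origin on the bench top under the saw slot; jig x points across it, front (-x) to the robot, y along the tube, z up. V block from y = +95 to +1 mm, 42 mm wide, top 42 mm above the bench; V-shaped guide lip y = -1 to -7. White scale bar along the front, x = -23 to -35, y = 0 to -66, top 30 mm up
- wheel_center (a point): centre of the knurled brass wheel: 50 mm diameter over its 26 straight ridges, 14 mm wide (jig y = -74 to -88), axis along jig y, its top 25 mm above this point. Aluminium brackets either side (y = -66 to -72 and -90 to -96, 42 mm wide) end 17 mm below the wheel's top. Turning takes about 2.5 N along the rim; it stays where it is left
- wheel (a joint): angle of the wheel, rad, 0 to 7.85 between end stops; grows as the top of the wheel is rolled towards jig +x, away from the robot. A screw then moves stop and pointer towards jig +y (gap closes) by 2.546 mm per rad, about 0.1 mm per mm of rim; rolling back opens it. Stop face at jig y = -34 mm + 2.546 mm per rad. Pushing the stop with less than about 23 N does not turn it
- stop: sliding stop: aluminium block 36 x 22 x 32 mm, top 45 mm above the bench, with a brass face pad towards the tube and a black pointer reaching over the scale; moved only by the wheel. Its origin is a reference point, which lies at the jig origin when the wheel reads 0 and moves along jig y with the stop
- saw_slot (a point): middle of the 2 mm saw slot, on the common axis of tube, screw and wheel (jig x = 0, 38 mm above the bench)
- pointer_tip (a point): tip of the black pointer, 33 mm above the bench over the front scale; 15 mm behind the stop face in jig y. Axes as the jig's
- stop_face (a point): centre of the stop's flat brass face (17 mm diameter), on the tube's axis, looking to jig +y. Axes as the jig's
- mark_tip (a point): tip of the red setting mark (rider 11 mm wide) clamped to the front edge of the scale, facing the pointer; somewhere from jig y = -38 to -31 mm (gap from slot to stop face 23 to 16 mm). Pointer and mark are level when both have the same jig y. Axes as the jig's
- tube: loose silver tube, 10 mm outside diameter, 130 mm long, 50 g, lying in the V groove along jig y, its axis 38 mm above the bench. Origin under its middle, 5 mm below its axis; long axis is its y. It slides lightly (under 1 N)
- tube_front (a point): centre of the tube's inner end face, towards the stop; at the start on the V block, short of the saw slot
- tube_back (a point): centre of the tube's outer end face, which juts out past the V block and the base plate at jig +y, 38 mm above the bare bench, 10 mm in diameter; push here towards jig -y
- film_can: black film can with grey lid, 33 x 33 x 54 mm, loose, stands behind the jig; origin under its centre
- solder_spool: white spool, 42 x 42 x 22 mm, loose, in front of the jig; origin under its centre
- scriber: scriber with dark wooden handle, 105 x 12 x 12 mm, loose, lies behind the jig; origin under its centre

How it is judged:
By the outcome, as a careful person would: the job done as asked, in the order asked, and still so for the second after the job is handed in, with the robot touching nothing.
It also fails if it takes over 64 s, if anything falls off the work surface, if the arm or the gripper's body presses on something with over 40 N, if the wrist force passes 120 N, or if a joint passes its speed limit or range.

## Working session

There is one attempt and no reset: what is moved stays moved. The work goes in short steps, Python scripts to look and compute and a shell command to move; the robot and the scene stay as the last step left them, time stands still between calls to the robot, and variables do not carry over. Pictures are saved under pics/ and viewed, and the job is handed in when it is done.

```bash
ls; mkdir -p pics; python3 - <<'E'
from bench import *
import cv2, json
print(sense())
for n in ("scene","top","wrist"):
    s=snapshot(n); cv2.imwrite(f"pics/a_{n}.png",s["frame"][:,:,::-1]); print(n,s["intrinsics"],s["dist"],s["extrinsics"])
E
```

```text
pics
{'time': 0.0, 'joint_pos': array([ 5.97942095e+01,  7.51599757e+00,  8.53286367e+01, -8.13453244e-05,
        8.72589194e+01, -4.89156633e+00]), 'qd': array([-0.01947681,  0.02366232, -0.03025498, -0.09542064, -0.09848514,
        0.03107639]), 'joint_efforts': array([ 6.74946314e-04, -5.69390774e+01, -5.00562286e+01, -1.03820410e-04,
        1.42108114e-02,  9.58626373e-06]), 'tool_pos': array([256.24864716, 541.94345575, 230.24128614]), 'tcp_rot': array([-1.79896816e+02, -8.74910201e-03,  1.54685772e+02]), 'ft_force': array([ 0.22976841,  0.15450629, -0.30775729]), 'wrist_torque': array([-0.04353063,  0.04010629,  0.0064246 ]), 'finger_gap': 85.44205347281093}
scene [[392.57707064   0.         322.87869037]
 [  0.         392.57707064 198.17048615]
 [  0.           0.           1.        ]] [-0.06146954  0.          0.          0.          0.        ] [[ 5.31590417e-01  5.46063176e-01 -6.47477132e-01 -5.25459327e+01]
 [-8.46905801e-01  3.31184420e-01 -4.16013754e-01 -2.27217919e+02]
 [-1.27354531e-02  7.69501064e-01  6.38518535e-01  6.16221747e+02]
 [ 0.00000000e+00  0.0000000
[... 255 characters left out ...]
1 -1.11140798e-01  4.18346827e+02]
 [-9.99060339e-01 -1.50243309e-02 -4.06535217e-02  1.27122642e+02]
 [-4.20692542e-02  1.10612674e-01  9.92972816e-01  9.06568365e+02]
 [ 0.00000000e+00  0.00000000e+00  0.00000000e+00  1.00000000e+00]]
wrist [[277.00614951   0.         324.65216424]
 [  0.         277.00614951 198.60756073]
 [  0.           0.           1.        ]] [-0.01086536  0.          0.          0.          0.        ] [[ 4.27850165e-01 -8.69806654e-01 -2.45724686e-01  1.93077807e+02]
 [ 9.03848594e-01  4.11314284e-01  1.17806110e-01  5.71594012e+02]
 [-1.39846512e-03 -2.72501275e-01  9.62154405e-01  3.72334714e+02]
 [ 0.00000000e+00  0.00000000e+00  0.00000000e+00  1.00000000e+00]]
```

View pics/a_scene.png

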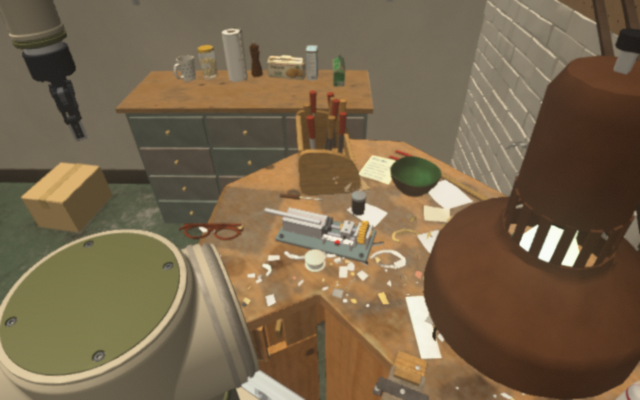

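View pics/a_top.png

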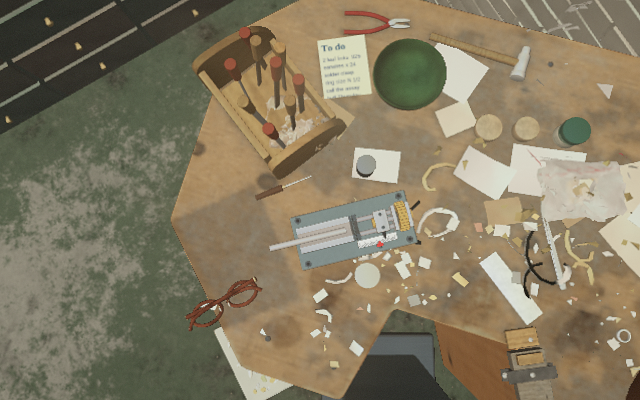

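View pics/a_wrist.png

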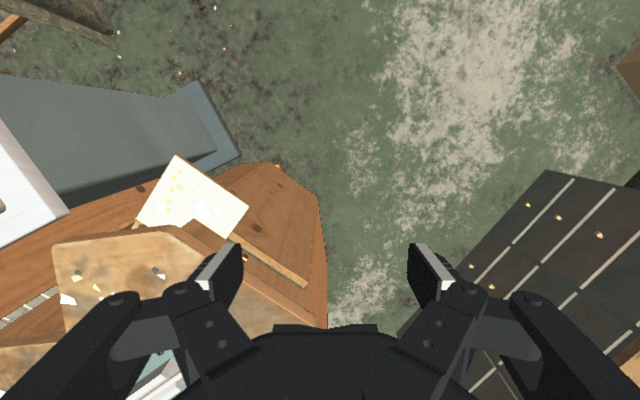

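The top view shows the jig at about (355,230) px, with the tube's outer end near (270,248), the wheel near (402,215) and the red mark near (380,243). The film can is behind the jig at (366,165) and the spool in front at (367,275). Next I'll enlarge the jig and find the plate corners.

```bash
cat > h.py <<'E'
from bench import *
import numpy as np, cv2
def cam(s): return np.array(s["intrinsics"]),np.array(s["dist"]),np.array(s["extrinsics"])
def ray(s,px):
    K,d,E=cam(s); p=cv2.undistortPoints(np.array(px,float).reshape(-1,1,2),K,d).reshape(-1,2)
    v=np.c_[p[:,0],-p[:,1],-np.ones(len(p))]@E[:3,:3].T
    return E[:3,3],v
def plane(s,px,z):
    o,v=ray(s,px); return o+v*((z-o[2])/v[:,2])[:,None]
def proj(s,P):
    K,d,E=cam(s); q=(np.atleast_2d(P)-E[:3,3])@E[:3,:3]; q=q*[1,-1,-1]
    return cv2.projectPoints(q,np.zeros(3),np.zeros(3),K,d)[0].reshape(-1,2)
def crop(s,x0,y0,x1,y1,f,name):
    c=s["frame"][y0:y1,x0:x1,::-1]; cv2.imwrite("pics/"+name,cv2.resize(np.ascontiguousarray(c),None,fx=f,fy=f,interpolation=cv2.INTER_CUBIC))
def tri(obs):
    # obs: list of (snap,px)
    A=np.zeros((3,3));b=np.zeros(3)
    for s,px in obs:
        o,v=ray(s,[px]); v=v[0]/np.linalg.norm(v[0]); M=np.eye(3)-np.outer(v,v); A+=M;b+=M@o
    return np.linalg.solve(A,b)
E
python3 - <<'E'
from h import *
s=snapshot("top"); crop(s,260,180,430,280,4.5,"b_top.png")
hsv=cv2.cvtColor(s["frame"],cv2.COLOR_RGB2HSV)
s2=snapshot("scene"); crop(s2,260,190,390,270,6,"b_scene.png")
E
```

```text
(no output)
```

View pics/b_top.png

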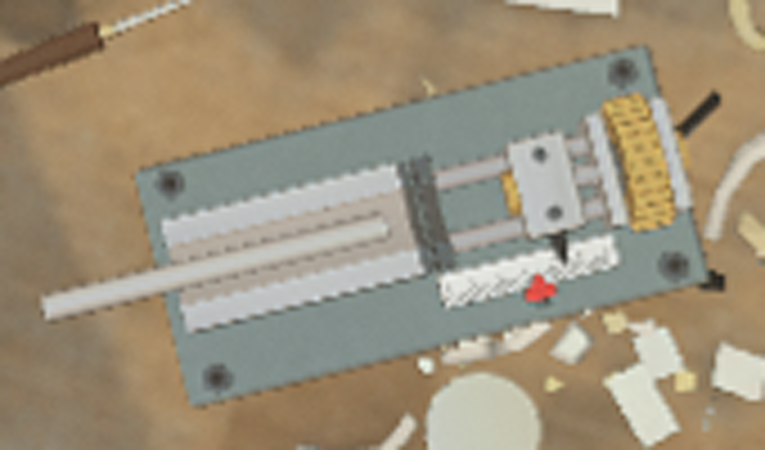

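View pics/b_scene.png

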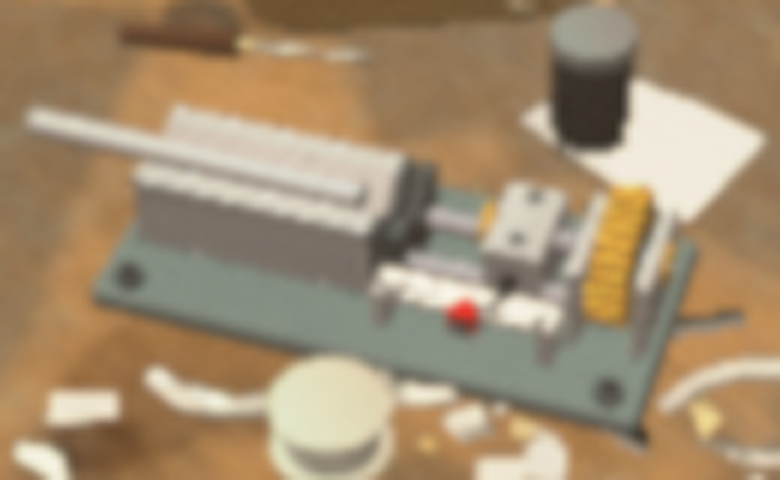

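Corners of the plate in the crop are at (137,172), (646,46), (705,285) and (195,405). The pointer tip is near (564,262) and the red tip near (536,278). I'll fit the jig pose from the plate corners and check it by projecting known features.

```bash
cat >> h.py <<'E'
def fit2(src,dst):
    a=src.mean(0);b=dst.mean(0);U,S,Vt=np.linalg.svd((src-a).T@(dst-b));D=np.diag([1,np.sign(np.linalg.det(Vt.T@U.T))])
    R=Vt.T@D@U.T; return R,b-R@a
E
python3 - <<'E'
from h import *
s=snapshot("top")
c=np.array([[137,172],[646,46],[705,285],[195,405]],float)
px=(c+.5)/4.5-.5+[260,180]
P=plane(s,px,10)[:,:2]
J=np.array([[47,103],[47,-101],[-47,-101],[-47,103.]])
R,t=fit2(J,P); print(t,np.degrees(np.arctan2(R[1,0],R[0,0]))); print(P-(J@R.T+t))
# scene check
s2=snapshot("scene")
c2=np.array([[97,296],[633,424],[693,245]],float); px2=(c2+.5)/6-.5+[260,190]
P2=plane(s2,px2,10)[:,:2]; print((P2-t)@R)
np.savez("jig.npz",R=R,t=t)
def W(x,y,z): return np.r_[R@[x,y]+t,z]
def J3(p): return np.r_[(p[:2]-t)@R,p[2]]
f=lambda *a:(np.array(a)+.5)/4.5-.5+[260,180]
for n,p,z in (("pointer",f(564,262),33),("mark",f(536,278),30),("tubeback",f(46,310),38),("tubefront",f(388,230),38),("wheelL",f(622,97),50),("wheeltop",f(637,165),63),("can",np.array([366,160.]),54),("spool",f(484,425),22)):
    q=plane(s,[p],z)[0]; print(n,q,J3(q))
d=cv2.resize(np.ascontiguousarray(s["frame"][180:280,260:430,::-1]),None,fx=4.5,fy=4.5,interpolation=cv2.INTER_CUBIC)
for p in [W(0,0,38),W(0,-81,63),W(0,95,42),W(21,95,42),W(-21,95,42),W(-21,1,42),W(-35,0,30),W(-35,-66,30),W(21,-66,46)]:
    q=(proj(s,p)[0]-[260,180]+.5)*4.5-.5; cv2.circle(d,tuple(int(v) for v in q.round()),3,(255,0,255),1)
cv2.imwrite("pics/c_top.png",d)
d=cv2.resize(np.ascontiguousarray(s2["frame"][190:270,260:390,::-1]),None,fx=6,fy=6,interpolation=cv2.INTER_CUBIC)
for p in [W(0,0,38),W(0,-81,63),W(0,95,42),W(21,95,42),W(-21,95,42),W(-21,1,42),W(-35,0,30),W(-35,-66,30),W(21,-66,46),W(-47,-101,10),W(-47,103,10)]:
    q=(proj(s2,p)[0]-[260,190]+.5)*6-.5; cv2.circle(d,tuple(int(v) for v in q.round()),3,(255,0,255),1)
cv2.imwrite("pics/c_scene.png",d)
E
```

```text
[463.16397903  95.92628932] 12.867981171795737
[[-0.86718838 -1.67053769]
 [-0.51905325  1.27002845]
 [-0.36903584  2.78665055]
 [ 1.75527747 -2.38614131]]
[[-49.46488823  99.098661  ]
 [-46.9050783  -98.52093067]
 [ 43.89544561 -97.55886954]]
pointer [447.94941273  44.7313178   33.        ] [-26.23385879 -46.52088552  33.        ]
mark [442.23994931  54.9425224   30.        ] [-29.5258437  -35.29459907  30.        ]
tubeback [432.27827215 236.8004422   38.        ] [  1.26339062 144.21462368  38.        ]
tubefront [460.3255851  109.65408211  38.        ] [ 0.29014298 14.0151558  38.        ]
wheelL [507.28830024  23.70916271  50.        ] [ 26.9330337  -80.23017384  50.        ]
wheeltop [481.34061396  20.63870087  63.        ] [  0.95319447 -77.4448349   63.        ]
can [576.20398776  74.62126707  54.        ] [105.45635707 -45.94457858  54.        ]
spool [388.11705033  74.92909602  22.        ] [-77.83837257  -3.75651298  22.        ]
```

View pics/c_top.png

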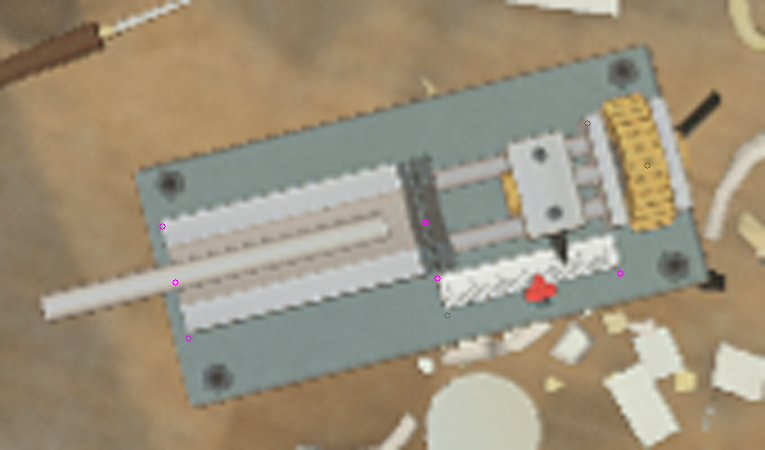

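View pics/c_scene.png

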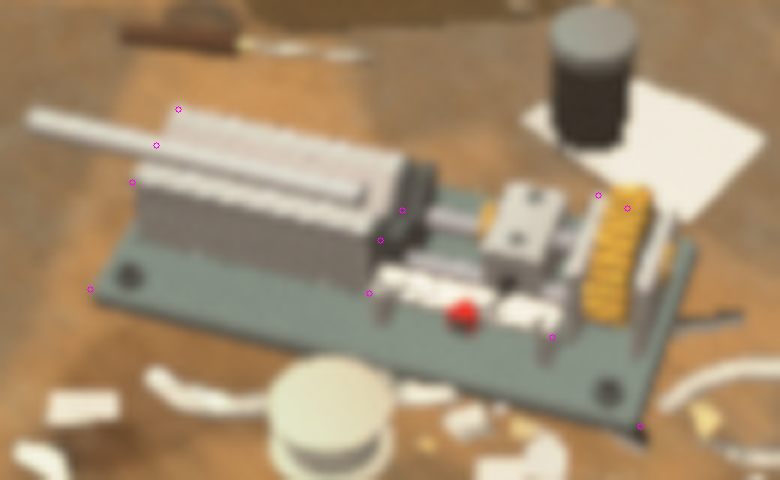

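The plate fit is coarse, with residuals of about 2 mm, so I'll take a closer look with the wrist camera. First I'll turn the tool so that tool x points along jig -x, and close the fingers.

```bash
python3 -m creep '{"translation":[[0,0,0],[0,0,0],[0,0,0],[0,0,0],[0,0,0],[0,0,0]],"rotation":[[0,0,-0.133],[0,0,-0.133],[0,0,-0.133],[0,0,-0.133],[0,0,-0.133],[0,0,0]],"claw":[0,0,0,0,0,0]}'
cat >> h.py <<'E'
from scipy.spatial.transform import Rotation as Ro
def tofrom(target):
    s=sense(); T=Ro.from_euler("xyz",s["tcp_rot"],degrees=True).as_matrix()
    return T.T@(np.array(target)-s["tool_pos"])
E
python3 -c "
from h import *
s=sense();print(s['tool_pos'],s['tcp_rot'],s['finger_gap'],s['joint_pos']);print(tofrom([512,82,200]))"
```

```text
time: 0.95
tool_pos: [256.5, 542.4, 231.3]
tcp_rot: [-180.0, -0.0, -167.1]
ft_force: [-0.8, 0.2, 0.2]
finger_gap: 0.1
[256.52272734 542.38722934 231.29367437] [-1.79997579e+02 -1.64757497e-04 -1.67087608e+02] 0.06732929248634596 [ 5.97937930e+01  7.47064648e+00  8.52682137e+01 -1.53657092e-03
  8.72630199e+01 -4.31185251e+01]
[-146.13852431 -505.83323081   31.31463176]
```

```bash
python3 -m creep '{"translation":[[-7,-25,0],[-7,-25,0],[-7,-25,0],[-7,-25,0],[-7,-25,0],[-7,-25,0],[-7,-25,0],[-7,-25,0],[-7,-25,0],[-7,-25,0]],"rotation":[[0,0,0],[0,0,0],[0,0,0],[0,0,0],[0,0,0],[0,0,0],[0,0,0],[0,0,0],[0,0,0],[0,0,0]],"claw":[0,0,0,0,0,0,0,0,0,0]}'
python3 -m creep '{"translation":[[-8,-26,0],[-8,-26,0],[-8,-26,5],[-8,-26,10],[-8,-26,15],[-8,-26,20],[-8,-26,20],[-8,-26,20],[-8,-26,20],[-4,-21,10]],"rotation":[[0,0,0],[0,0,0],[0,0,0],[0,0,0],[0,0,0],[0,0,0],[0,0,0],[0,0,0],[0,0,0],[0,0,0]],"claw":[0,0,0,0,0,0,0,0,0,0]}'
python3 -m creep '{"translation":[[0,0,0],[0,0,0]],"rotation":[[0,0,0],[0,0,0]],"claw":[0,0]}'
python3 - <<'E'
from h import *
w=snapshot("wrist"); cv2.imwrite("pics/d_wrist.png",w["frame"][:,:,::-1]); print(w["extrinsics"].round(3), sense()["tool_pos"])
E
```

```text
time: 1.95
tool_pos: [380.5, 313.2, 231.4]
tcp_rot: [180.0, 0.0, -167.5]
ft_force: [0.9, 0.2, -0.3]
finger_gap: -0.1
time: 2.95
tool_pos: [510.3, 80.8, 109.3]
tcp_rot: [180.0, -0.1, -167.5]
ft_force: [-0.2, -0.2, 0.8]
finger_gap: 0.1
time: 3.15
tool_pos: [510.5, 82.2, 111.2]
tcp_rot: [180.0, -0.0, -167.4]
ft_force: [-0.6, 0.0, 0.5]
finger_gap: 0.4
[[-2.17000e-01 -9.39000e-01 -2.66000e-01  4.42344e+02]
 [ 9.76000e-01 -2.09000e-01 -6.00000e-02  6.70370e+01]
 [ 0.00000e+00 -2.72000e-01  9.62000e-01  2.53295e+02]
 [ 0.00000e+00  0.00000e+00  0.00000e+00  1.00000e+00]] [510.75563385  82.72651621 111.79931777]
```

View pics/d_wrist.png

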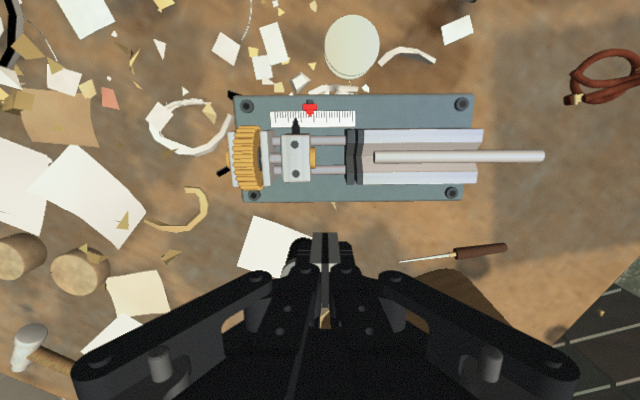

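The wrist view shows the whole jig. The wheel is at about (246,157), the stop at (295,158), the pointer at (297,124), the mark at (309,112) and the tube from (376,157) to (545,156). I'll enlarge it.

```bash
python3 - <<'E'
from h import *
w=snapshot("wrist"); np.save("w1.npy",w,allow_pickle=True)
crop(w,222,85,332,210,6.5,"e1.png")
crop(w,325,85,555,210,3.4,"e2.png")
E
```

```text
(no output)
```

View pics/e1.png

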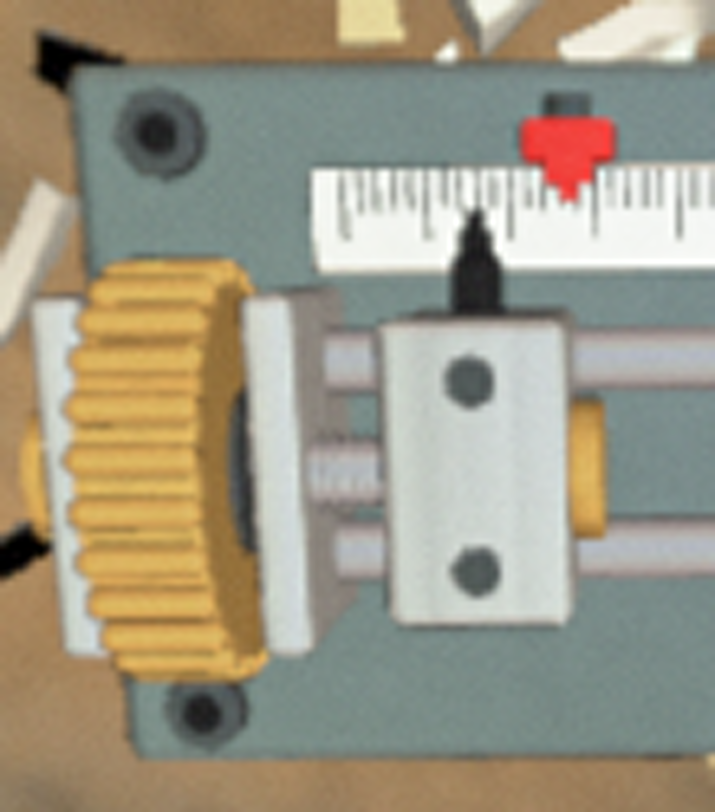

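View pics/e2.png

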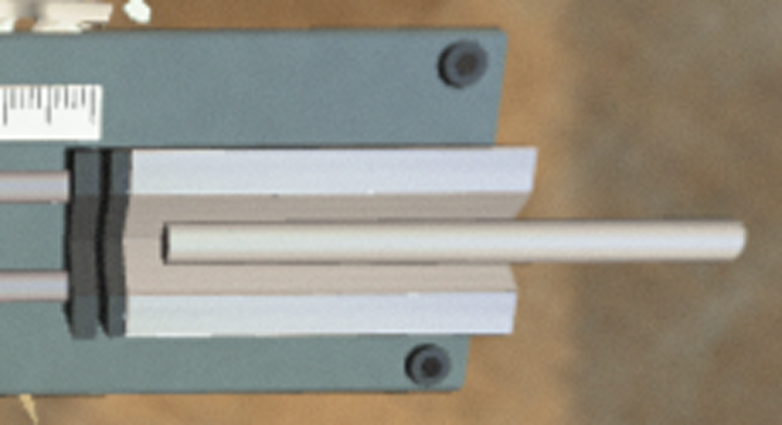

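Picking the corner pixels at their known heights: plate corners in e1 at (74,68) and (140,755), and in e2 at (507,30) and (462,389). I'm also using the scale bar and V block corners. I'll fit the jig pose again from these.

```bash
python3 - <<'E'
from h import *
w=np.load("w1.npy",allow_pickle=True).item()
e1=lambda x,y:[(x+.5)/6.5-.5+222,(y+.5)/6.5-.5+85]
e2=lambda x,y:[(x+.5)/3.4-.5+325,(y+.5)/3.4-.5+85]
L=[(e1(74,68),-47,-101,10),(e1(140,755),47,-101,10),(e1(311,168),-35,-66,30),(e1(318,270),-23,-66,30),(e2(507,30),-47,103,10),(e2(462,389),47,103,10),(e2(101,86),-35,0,30),(e2(102,139),-23,0,30),(e2(537,147),-21,95,42),(e2(515,332),21,95,42),(e2(131,147),-21,1,42),(e2(127,336),21,1,42),(e1(68,460),0,-88,63),(e1(35,300),-21,-96,46)]
P=np.array([plane(w,[l[0]],l[3])[0][:2] for l in L]); J=np.array([[l[1],l[2]] for l in L],float)
R,t=fit2(J,P); print(t,np.degrees(np.arctan2(R[1,0],R[0,0]))); print(((P-t)@R-J).round(1).tolist())
np.savez("jig.npz",R=R,t=t)
J3=lambda p:np.r_[(p[:2]-t)@R,p[2]].round(2)
for n,p,z in (("pointer",e1(475,208),33),("mark",e1(569,202),33),("mark",e1(569,202),30),("face",e1(606,468),38),("tubefront",e2(166,243),38),("tubeback",e2(744,241),38)):
    q=plane(w,[p],z)[0]; print(n,q.round(1),J3(q))
for nm,p in (("wheel top",[0,-81]),("wheel pre",[-14,-81]),("tubeback",[0,145]),("tb+25",[0,170])): print(nm,R@p+t)
E
```

```text
[462.6600031  96.8731878] 13.060398186919665
[[0.1, 1.1], [-2.6, 1.6], [1.2, -0.6], [0.9, -0.4], [0.2, -3.2], [-2.7, -2.8], [1.4, -1.1], [1.0, -0.6], [1.0, -1.6], [0.4, -0.6], [0.5, 3.5], [0.7, 3.8], [-3.5, 0.2], [1.6, 0.6]]
pointer [445.   44.6  33. ] [-29.04 -46.96  33.  ]
mark [441.9  55.2  33. ] [-29.63 -35.88  33.  ]
mark [441.9  55.1  30. ] [-29.68 -36.04  30.  ]
face [470.8  66.   38. ] [  0.96 -31.88  38.  ]
tubefront [460.5 110.4  38. ] [ 0.93 13.67 38.  ]
tubeback [430.7 240.   38. ] [  1.25 146.66  38.  ]
wheel top [480.96422586  17.96846406]
wheel pre [467.32637237  14.80477123]
tubeback [429.8931846  238.12238463]
tb+25 [424.24373313 262.47569443]
```

```bash
python3 - <<'E'
from h import *
w=np.load("w1.npy",allow_pickle=True).item()
e1=lambda x,y:[(x+.5)/6.5-.5+222,(y+.5)/6.5-.5+85]
e2=lambda x,y:[(x+.5)/3.4-.5+325,(y+.5)/3.4-.5+85]
L=[(e1(311,168),-35,-66,30),(e1(318,270),-23,-66,30),(e2(101,86),-35,0,30),(e2(102,139),-23,0,30),(e2(537,147),-21,95,42),(e2(515,332),21,95,42),(e2(105,149),-21,1,42),(e2(105,336),21,1,42),(e1(35,300),-21,-96,46),(e1(68,655),21,-96,46),(e1(314,655),21,-66,46)]
P=np.array([plane(w,[l[0]],l[3])[0][:2] for l in L]); J=np.array([[l[1],l[2]] for l in L],float)
R,t=fit2(J,P); print(t,np.degrees(np.arctan2(R[1,0],R[0,0]))); print(((P-t)@R-J).round(1).tolist())
np.savez("jig.npz",R=R,t=t)
J3=lambda p:np.r_[(p[:2]-t)@R,p[2]].round(2)
for n,p,z in (("pointer",e1(475,208),33),("mark",e1(569,202),33),("mark",e1(569,202),30),("face",e1(606,468),38),("tubefront",e2(166,243),38),("tubeback",e2(744,241),38)):
    q=plane(w,[p],z)[0]; print(n,q.round(1),J3(q))
for nm,p in (("wheel top",[0,-81]),("wheel pre",[-14,-81]),("tubeback",[0,145]),("tb+25",[0,170])): print(nm,R@p+t)
print("tool", J3(sense()["tool_pos"]), sense()["tcp_rot"])
E
```

```text
[463.68844797  96.39186196] 13.187378237972956
[[0.2, 0.2], [-0.1, 0.3], [0.5, -0.3], [0.1, 0.1], [0.3, -0.8], [-0.3, 0.1], [-0.0, -1.4], [-0.2, -0.6], [0.5, 1.3], [-0.6, 0.9], [-0.3, 0.1]]
pointer [445.   44.6  33. ] [-30.04 -46.19  33.  ]
mark [441.9  55.2  33. ] [-30.6  -35.11  33.  ]
mark [441.9  55.1  30. ] [-30.65 -35.27  30.  ]
face [470.8  66.   38. ] [ -0.   -31.18  38.  ]
tubefront [460.5 110.4  38. ] [ 0.07 14.37 38.  ]
tubeback [430.7 240.   38. ] [  0.68 147.36  38.  ]
wheel top [482.16749585  17.52789814]
wheel pre [468.53668729  14.33398863]
tubeback [430.6086709  237.56809349]
tb+25 [424.90526106 261.90882307]
tool [ 42.91 -23.82 112.09] [ 1.79990327e+02  6.30256413e-02 -1.67276615e+02]
```

The jig fit is now good, with most residuals within 1 mm and the worst about 1.4 mm. The pointer is at y -46.2 and the mark at y -35.1, so the wheel must turn about +4.35 rad, or 109 mm of rim towards jig +x. Next I'll go above the front part of the wheel's top.

```bash
python3 -m creep '{"translation":[[14,-14,0],[14,-14,0],[14,-14,0],[13,-15,10],[0,0,15],[0,0,12],[0,0,5],[0,0,0],[0,0,0]],"rotation":[[0,0,-0.009],[0,0,0],[0,0,0],[0,0,0],[0,0,0],[0,0,0],[0,0,0],[0,0,0],[0,0,0]],"claw":[0,0,0,0,0,0,0,0,0]}'
python3 - <<'E'
from h import *
d=np.load("jig.npz");R,t=d["R"],d["t"]
w=snapshot("wrist");crop(w,120,80,420,300,2.6,"f.png")
s=sense();print(R.T@(s["tool_pos"][:2]-t),s["tool_pos"],s["ft_force"])
E
```

```text
time: 4.15
tool_pos: [470.5, 14.7, 69.7]
tcp_rot: [-180.0, 0.0, -166.7]
ft_force: [0.3, 0.2, 0.4]
finger_gap: -0.1
[-11.82900725 -81.26575693] [470.71105802  14.57052239  69.95422825] [ 0.14384986  0.99494888 -0.18414245]
```

View pics/f.png

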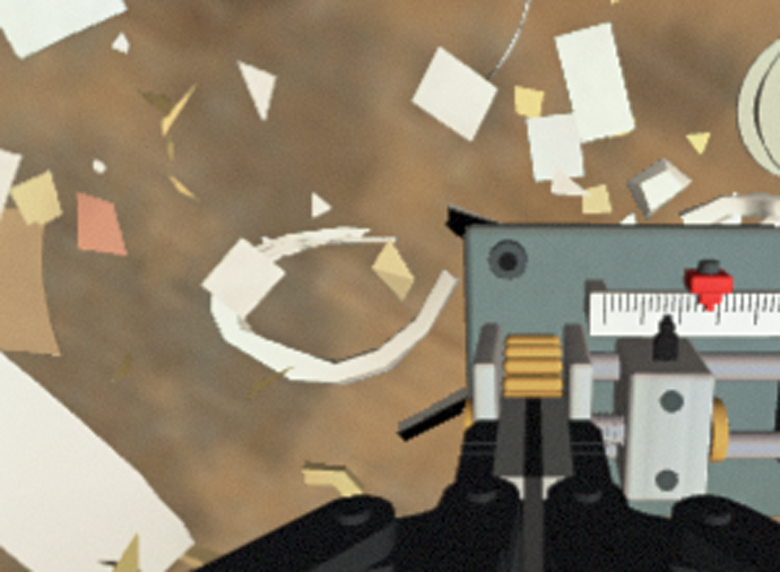

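The fingertips at (535,400) in the crop are centred over the wheel, and the pointer (668,318) and mark (712,308) stay visible. Now I'll descend to contact.

```bash
python3 -m creep '{"translation":[[0,0,2],[0,0,2],[0,0,2],[0,0,0],[0,0,0]],"rotation":[[0,0,0],[0,0,0],[0,0,0],[0,0,0],[0,0,0]],"claw":[0,0,0,0,0]}'
python3 -m creep '{"translation":[[0,0,1],[0,0,0],[0,0,0]],"rotation":[[0,0,0],[0,0,0],[0,0,0]],"claw":[0,0,0]}'
```

```text
time: 4.7
tool_pos: [470.0, 14.2, 63.2]
tcp_rot: [180.0, -0.0, -166.7]
ft_force: [1.1, -0.1, 0.4]
finger_gap: 0.1
time: 5.0
tool_pos: [470.1, 14.2, 62.3]
tcp_rot: [180.0, -0.0, -166.7]
ft_force: [0.0, 0.1, -0.3]
finger_gap: 0.0
```

```bash
python3 -m creep '{"translation":[[0,0,1],[0,0,0],[0,0,0]],"rotation":[[0,0,0],[0,0,0],[0,0,0]],"claw":[0,0,0]}'
python3 -m creep '{"translation":[[0,0,0.7],[0,0,0],[0,0,0]],"rotation":[[0,0,0],[0,0,0],[0,0,0]],"claw":[0,0,0]}'
```

```text
time: 5.3
tool_pos: [470.4, 14.2, 61.9]
tcp_rot: [-180.0, 0.0, -166.7]
ft_force: [-2.6, 0.8, 5.2]
finger_gap: -0.1
time: 5.6
tool_pos: [470.6, 14.2, 61.7]
tcp_rot: [-180.0, 0.0, -166.7]
ft_force: [-4.9, 0.7, 10.5]
finger_gap: 0.0
```

```bash
python3 -m creep '{"translation":[[-3,0,0],[-3,0,0],[-3,0,0],[-3,0,0],[0,0,0],[0,0,0]],"rotation":[[0,0,0],[0,0,0],[0,0,0],[0,0,0],[0,0,0],[0,0,0]],"claw":[0,0,0,0,0,0]}'
cat > look.py <<'E'
from h import *
import sys
d=np.load("jig.npz");R,t=d["R"],d["t"]
w=snapshot("wrist"); s=sense(); np.save("w_last.npy",w,allow_pickle=True)
print("tool jig",(R.T@(s["tool_pos"][:2]-t)).round(1),s["tool_pos"][2].round(1),"F",s["ft_force"].round(1),"t",s["time"])
# region around pointer/mark
c=proj(w,np.r_[R@[-30,-40]+t,32])[0].astype(int); x0,y0=c-[45,30]
crop(w,max(x0,0),max(y0,0),x0+90,y0+60,8,sys.argv[1])
print("crop origin",max(x0,0),max(y0,0))
E
python3 look.py g1.png
```

```text
time: 6.2
tool_pos: [483.8, 17.2, 62.6]
tcp_rot: [-180.0, 0.2, -166.7]
ft_force: [-0.6, 2.3, 10.9]
finger_gap: 0.2
tool jig [  1.4 -81.7] 62.6 F [-0.8  1.8 11.5] t 6.25
crop origin 345 152
```

View pics/g1.png

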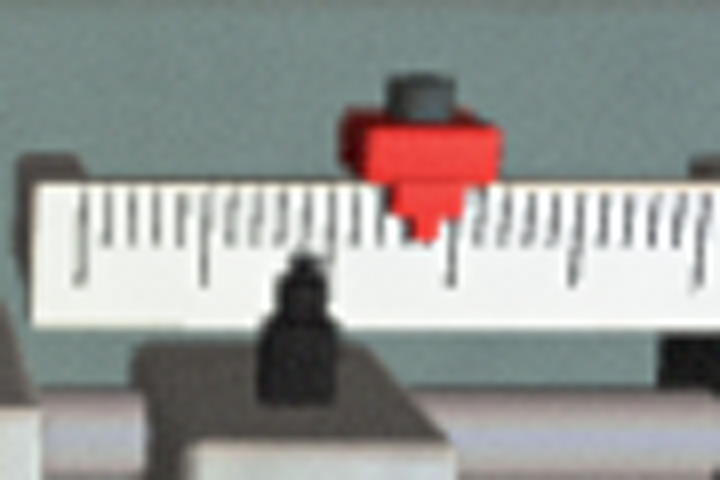

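The drag works. The pointer tip at (305,255) has moved about 1.3 mm towards the mark tip at (427,240), leaving about 9.7 mm. I'll finish this stroke, then lift and return.

```bash
python3 -m creep '{"translation":[[-3,0,0],[-3,0,0],[-3,0,0],[0,0,0],[0,0,-6],[0,0,-2],[8,0,0],[10,0,0],[5,0,0],[0,0,0]],"rotation":[[0,0,0],[0,0,0],[0,0,0],[0,0,0],[0,0,0],[0,0,0],[0,0,0],[0,0,0],[0,0,0],[0,0,0]],"claw":[0,0,0,0,0,0,0,0,0,0]}'
python3 look.py g2.png
```

```text
time: 7.25
tool_pos: [466.9, 13.6, 68.1]
tcp_rot: [180.0, -0.1, -166.7]
ft_force: [-0.1, 0.0, 0.4]
finger_gap: -0.1
tool jig [-15.1 -81.5] 68.4 F [0.2 0.3 0.6] t 7.3
crop origin 340 176
```

View pics/g2.png

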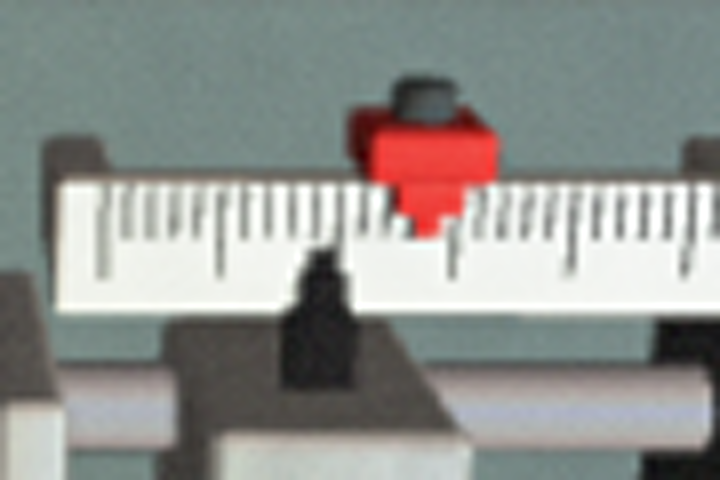

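About 9.0 mm remain after this stroke. Next come full strokes of 24 mm each.

```bash
python3 -m creep '{"translation":[[-3,0,4],[0,0,4],[-3,0,0],[-3,0,0],[-3,0,0],[-3,0,0],[-3,0,0],[-3,0,0],[-3,0,0],[-3,0,0]],"rotation":[[0,0,0],[0,0,0],[0,0,0],[0,0,0],[0,0,0],[0,0,0],[0,0,0],[0,0,0],[0,0,0],[0,0,0]],"claw":[0,0,0,0,0,0,0,0,0,0]}'
python3 -m creep '{"translation":[[0,0,0],[0,0,-6],[0,0,-2],[9,0,0],[9,0,0],[9,0,0],[0,0,0]],"rotation":[[0,0,0],[0,0,0],[0,0,0],[0,0,0],[0,0,0],[0,0,0],[0,0,0]],"claw":[0,0,0,0,0,0,0]}'
python3 look.py g3.png
```

```text
time: 8.3
tool_pos: [496.2, 20.0, 62.0]
tcp_rot: [-180.0, 0.2, -166.7]
ft_force: [-0.8, -0.1, 7.6]
finger_gap: -0.1
time: 9.0
tool_pos: [466.4, 13.5, 68.0]
tcp_rot: [180.0, -0.1, -166.7]
ft_force: [0.3, 0.5, 0.1]
finger_gap: 0.1
tool jig [-15.4 -81.5] 68.3 F [ 0.1 -0.1  0.1] t 9.05
crop origin 340 176
```

View pics/g3.png

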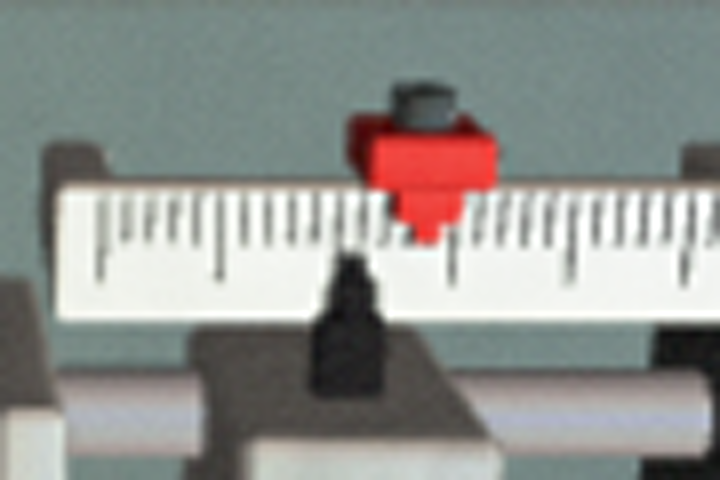

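Pointer 350, mark 427, so about 6.6 mm remain and that stroke gave 2.4 mm. I'll do two more strokes.

```bash
python3 -m creep '{"translation":[[-3,0,4],[0,0,4],[-3,0,0],[-3,0,0],[-3,0,0],[-3,0,0],[-3,0,0],[-3,0,0],[-3,0,0],[-3,0,0]],"rotation":[[0,0,0],[0,0,0],[0,0,0],[0,0,0],[0,0,0],[0,0,0],[0,0,0],[0,0,0],[0,0,0],[0,0,0]],"claw":[0,0,0,0,0,0,0,0,0,0]}'
python3 -m creep '{"translation":[[0,0,0],[0,0,-6],[0,0,-2],[9,0,0],[9,0,0],[9,0,0],[0,0,0]],"rotation":[[0,0,0],[0,0,0],[0,0,0],[0,0,0],[0,0,0],[0,0,0],[0,0,0]],"claw":[0,0,0,0,0,0,0]}'
python3 look.py g4.png
python3 -m creep '{"translation":[[-3,0,4],[0,0,4],[-3,0,0],[-3,0,0],[-3,0,0],[-3,0,0],[-3,0,0],[-3,0,0],[-3,0,0],[-3,0,0]],"rotation":[[0,0,0],[0,0,0],[0,0,0],[0,0,0],[0,0,0],[0,0,0],[0,0,0],[0,0,0],[0,0,0],[0,0,0]],"claw":[0,0,0,0,0,0,0,0,0,0]}'
python3 -m creep '{"translation":[[0,0,0],[0,0,-6],[0,0,-2],[9,0,0],[9,0,0],[9,0,0],[0,0,0]],"rotation":[[0,0,0],[0,0,0],[0,0,0],[0,0,0],[0,0,0],[0,0,0],[0,0,0]],"claw":[0,0,0,0,0,0,0]}'
python3 look.py g5.png
```

```text
time: 10.05
tool_pos: [496.2, 20.0, 61.8]
tcp_rot: [-180.0, 0.1, -166.7]
ft_force: [-0.9, -0.6, 6.4]
finger_gap: 0.3
time: 10.75
tool_pos: [466.4, 13.5, 68.0]
tcp_rot: [180.0, -0.1, -166.7]
ft_force: [-0.3, -0.3, -0.4]
finger_gap: 0.2
tool jig [-15.4 -81.4] 68.3 F [-0.   0.  -0.2] t 10.8
crop origin 340 176
time: 11.8
tool_pos: [496.0, 20.0, 61.6]
tcp_rot: [-180.0, 0.1, -166.7]
ft_force: [-1.2, -0.5, 5.3]
finger_gap: -0.4
time: 12.5
tool_pos: [466.4, 13.5, 68.0]
tcp_rot: [180.0, -0.1, -166.7]
ft_force: [0.2, -0.2, 0.2]
finger_gap: 0.4
tool jig [-15.4 -81.4] 68.4 F [-0.2 -0.3  0.3] t 12.55
crop origin 340 176
```

View pics/g5.png

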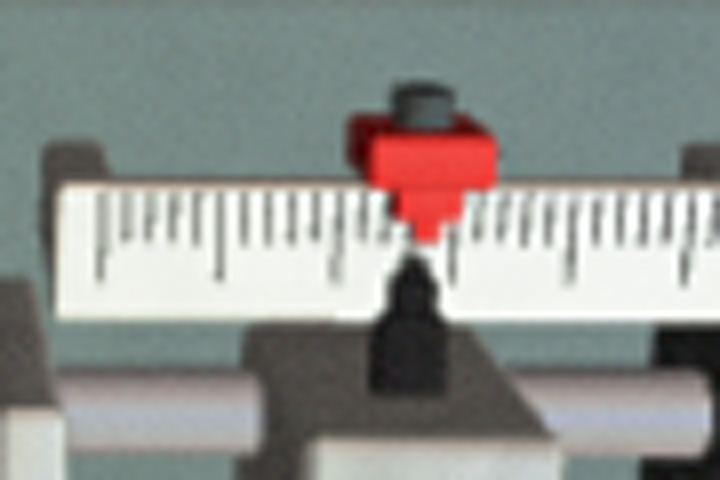

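The pointer is at about 410 and the mark at 427, so about 1.4 mm remain, but this view has sideways parallax. I'll shift the hand so the camera looks square across the pointer and mark in jig y.

```bash
python3 -m creep '{"translation":[[0,15,0],[0,15,0],[0,16,0],[0,0,0],[0,0,0]],"rotation":[[0,0,0],[0,0,0],[0,0,0],[0,0,0],[0,0,0]],"claw":[0,0,0,0,0]}'
python3 look.py g6.png
cat > meas.py <<'E'
from h import *
d=np.load("jig.npz");R,t=d["R"],d["t"]
w=np.load("w_last.npy",allow_pickle=True).item(); f=w["frame"].astype(int)
print("cam jig",R.T@(w["extrinsics"][:2,3]-t))
c=proj(w,np.r_[R@[-30,-38]+t,32])[0].astype(int)
red=(f[:,:,0]>150)&(f[:,:,1]<90)&(f[:,:,2]<90); blk=f.max(2)<60
for n,m in (("red",red),("blk",blk)):
    print(n)
    for r in range(c[1]-22,c[1]+28):
        xs=np.where(m[r,c[0]-30:c[0]+30])[0]+c[0]-30
        if len(xs) and len(xs)<30: print(r,xs.min(),xs.max(),xs.mean().round(2),"y",(R.T@(plane(w,[[xs.mean(),r]],33)[0][:2]-t))[1].round(2),len(xs))
E
python3 meas.py
```

```text
time: 13.05
tool_pos: [457.8, 58.5, 68.7]
tcp_rot: [-180.0, 0.0, -166.6]
ft_force: [0.4, 0.3, 0.6]
finger_gap: -0.2
tool jig [-14.4 -35.8] 68.7 F [-0.2 -0.4  0.4] t 13.1
crop origin 272 173
cam jig [-84.3725803  -35.56315287]
red
190 318 332 325.0 y -35.28 15
191 317 332 324.5 y -35.61 16
192 317 333 325.0 y -35.27 17
193 317 333 325.0 y -35.27 17
194 317 333 325.0 y -35.27 17
195 317 332 324.5 y -35.6 16
196 320 330 325.0 y -35.27 11
197 321 329 325.0 y -35.26 9
198 321 329 325.0 y -35.26 9
199 321 329 325.0 y -35.26 9
200 324 326 325.0 y -35.26 3
201 324 326 325.0 y -35.25 3
202 325 325 325.0 y -35.25 1
blk
184 322 327 324.5 y -35.62 6
185 322 322 322.0 y -37.26 1
186 322 322 322.0 y -37.26 1
187 321 322 321.5 y -37.59 2
206 323 324 323.5 y -36.25 2
207 323 324 323.5 y -36.25 2
208 322 325 323.5 y -36.25 4
209 322 325 323.5 y -36.25 4
210 322 325 323.5 y -36.25 4
211 321 325 323.0 y -36.58 5
212 321 326 323.5 y -36.24 6
213 320 327 323.5 y -36.24 8
214 319 327 323.0 y -36.58 9
215 319 327 323.0 y -36.58 9
216 319 327 323.0 y -36.58 9
217 319 327 323.0 y -36.58 9
218 319 327 323.0 y -36.58 9
219 319 327 323.0 y -36.58 9
220 319 327 323.0 y -36.58 9
221 319 327 323.0 y -36.58 9
222 321 326 323.4 y -36.3 5
```

View pics/g6.png

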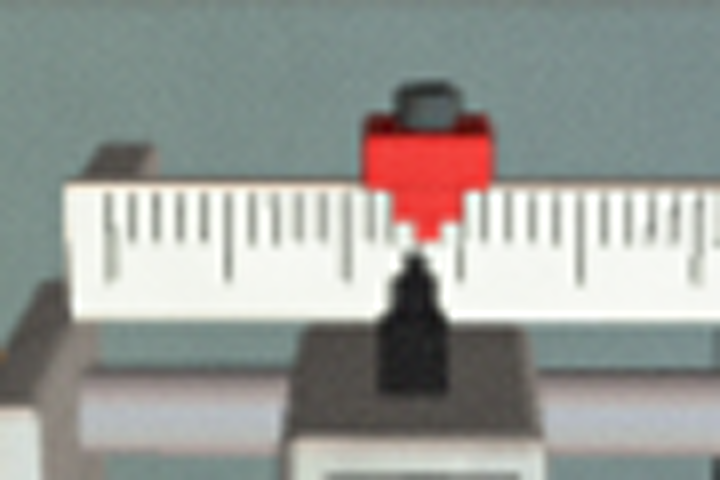

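The gap is about 1.1 mm. I'll refine it with intensity-weighted centroids.

```bash
cat > meas2.py <<'E'
from h import *
d=np.load("jig.npz");R,t=d["R"],d["t"]
w=np.load("w_last.npy",allow_pickle=True).item(); f=w["frame"].astype(float)
red=np.clip(f[:,:,0]-f[:,:,1:].max(2)-20,0,None)/190
c=proj(w,np.r_[R@[-30,-36]+t,32])[0].astype(int)
X=np.arange(640)
sl=slice(c[0]-22,c[0]+22)
def yj(col,row,z): return (R.T@(plane(w,[[col,row]],z)[0][:2]-t))[1]
rows=[r for r in range(c[1]-25,c[1]+30) if red[r,sl].sum()>2]
ys=[yj((red[r,sl]*X[sl]).sum()/red[r,sl].sum(),r,33) for r in rows]; print("red rows",rows[0],rows[-1],np.round(ys,2)); last=rows[-1]
r0=last+3; yy=[]
for r in range(r0,r0+16):
    g=f[r].max(1); dk=np.clip(75-g,0,None); k=dk[sl]
    # contiguous about darkest col
    yy.append((r,round(yj((k*X[sl]).sum()/max(k.sum(),1e-6),r,33),2),round(k.sum())))
print(yy)
E
python3 meas2.py
```

```text
red rows 189 202 [-35.1  -35.23 -35.26 -35.25 -35.24 -35.26 -35.28 -35.25 -35.25 -35.25
 -35.25 -35.28 -35.26 -35.27]
[(205, np.float64(-36.59), 6), (206, np.float64(-36.31), 54), (207, np.float64(-36.34), 91), (208, np.float64(-36.31), 161), (209, np.float64(-36.26), 152), (210, np.float64(-36.26), 150), (211, np.float64(-36.39), 174), (212, np.float64(-36.25), 268), (213, np.float64(-36.39), 320), (214, np.float64(-36.54), 349), (215, np.float64(-36.58), 326), (216, np.float64(-36.53), 325), (217, np.float64(-36.49), 341), (218, np.float64(-36.49), 327), (219, np.float64(-36.65), 345), (220, np.float64(-36.5), 325)]
```

About 1.05–1.1 mm remain, so roughly 10.5–11 mm of rim. I'll go back to the wheel for a short stroke of 10 mm.

```bash
python3 -m creep '{"translation":[[-3,-15,0],[-3,-15,0],[-3,-16,0],[0,0,0],[0,0,4],[0,0,4],[0,0,0]],"rotation":[[0,0,0],[0,0,0],[0,0,0],[0,0,0],[0,0,0],[0,0,0],[0,0,0]],"claw":[0,0,0,0,0,0,0]}'
python3 -m creep '{"translation":[[-2.5,0,0],[-2.5,0,0],[-2.5,0,0],[-2.5,0,0],[0,0,0]],"rotation":[[0,0,0],[0,0,0],[0,0,0],[0,0,0],[0,0,0]],"claw":[0,0,0,0,0]}'
python3 -m creep '{"translation":[[0,0,-5],[0,0,-3],[6,15,0],[6,15,0],[6,16,0],[0,0,0],[0,0,0]],"rotation":[[0,0,0],[0,0,0],[0,0,0],[0,0,0],[0,0,0],[0,0,0],[0,0,0]],"claw":[0,0,0,0,0,0,0]}'
python3 look.py g7.png; python3 meas2.py
```

```text
time: 13.8
tool_pos: [478.7, 15.8, 62.5]
tcp_rot: [-179.9, 0.2, -166.7]
ft_force: [-0.6, -1.9, 13.0]
finger_gap: -0.1
time: 14.3
tool_pos: [488.6, 18.2, 62.4]
tcp_rot: [-179.9, 0.2, -166.7]
ft_force: [0.1, -2.2, 12.6]
finger_gap: 0.1
time: 15.0
tool_pos: [457.8, 59.5, 68.3]
tcp_rot: [180.0, -0.0, -166.6]
ft_force: [0.6, -1.0, -0.0]
finger_gap: -0.1
tool jig [-13.8 -35. ] 68.5 F [ 0.2 -0.6 -0.5] t 15.05
crop origin 271 173
red rows 189 202 [-35.09 -35.18 -35.15 -35.21 -35.2  -35.19 -35.16 -35.13 -35.22 -35.22
 -35.21 -35.31 -35.29 -35.29]
[(205, np.float64(-35.15), 39), (206, np.float64(-35.15), 63), (207, np.float64(-35.06), 105), (208, np.float64(-35.23), 163), (209, np.float64(-35.21), 148), (210, np.float64(-35.16), 146), (211, np.float64(-35.09), 180), (212, np.float64(-35.15), 267), (213, np.float64(-35.22), 310), (214, np.float64(-35.26), 357), (215, np.float64(-35.25), 362), (216, np.float64(-35.26), 364), (217, np.float64(-35.35), 344), (218, np.float64(-35.26), 348), (219, np.float64(-35.3), 330), (220, np.float64(-35.22), 363)]
```

View pics/g7.png

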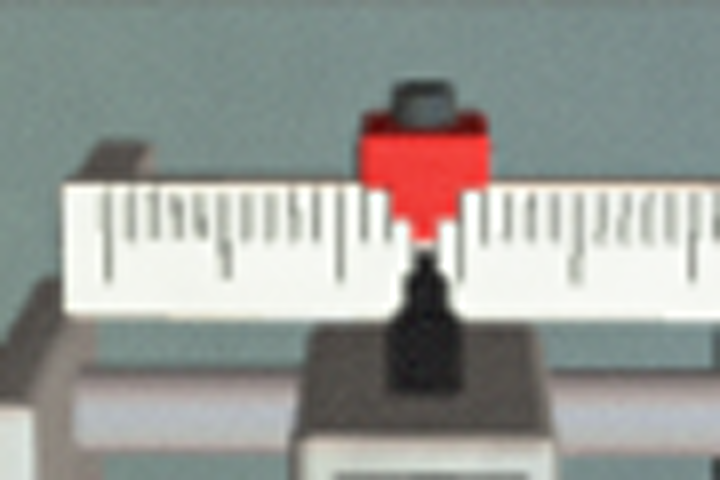

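Pointer and mark both read y ≈ -35.2, level to about 0.1 mm. Now for the tube: I'll move over and past its outer end (jig y ≈ 147) to y ≈ 172, then look before descending.

```bash
python3 -m creep '{"translation":[[0,0,-10],[0,5,-10],[-2,22,0],[-2,22,0],[-2,23,0],[-2,23,0],[-2,23,0],[-2,23,0],[-2,23,0],[0,23,0]],"rotation":[[0,0,-0.004],[0,0,0],[0,0,0],[0,0,0],[0,0,0],[0,0,0],[0,0,0],[0,0,0],[0,0,0],[0,0,0]],"claw":[0,0,0,0,0,0,0,0,0,0]}'
python3 -m creep '{"translation":[[0,19,0],[0,0,0],[0,0,0]],"rotation":[[0,0,0],[0,0,0],[0,0,0]],"claw":[0,0,0]}'
python3 - <<'E'
from h import *
d=np.load("jig.npz");R,t=d["R"],d["t"]
w=snapshot("wrist");np.save("w_last.npy",w,allow_pickle=True);crop(w,100,60,420,280,2.4,"h1.png")
s=sense();print(R.T@(s["tool_pos"][:2]-t),s["tool_pos"],s["ft_force"],s["tcp_rot"])
E
```

```text
time: 16.05
tool_pos: [429.0, 245.1, 89.9]
tcp_rot: [180.0, 0.1, -166.5]
ft_force: [0.3, -0.1, 0.0]
finger_gap: -0.2
time: 16.35
tool_pos: [424.3, 262.5, 89.4]
tcp_rot: [-180.0, 0.0, -166.4]
ft_force: [-0.5, 0.4, 0.3]
finger_gap: 0.1
[ -0.44068116 170.27816857] [424.41274065 262.0791207   89.21579121] [-0.58421543 -0.14785323 -0.93588107] [-1.79990684e+02  4.00719324e-02 -1.66462468e+02]
```

View pics/h1.png

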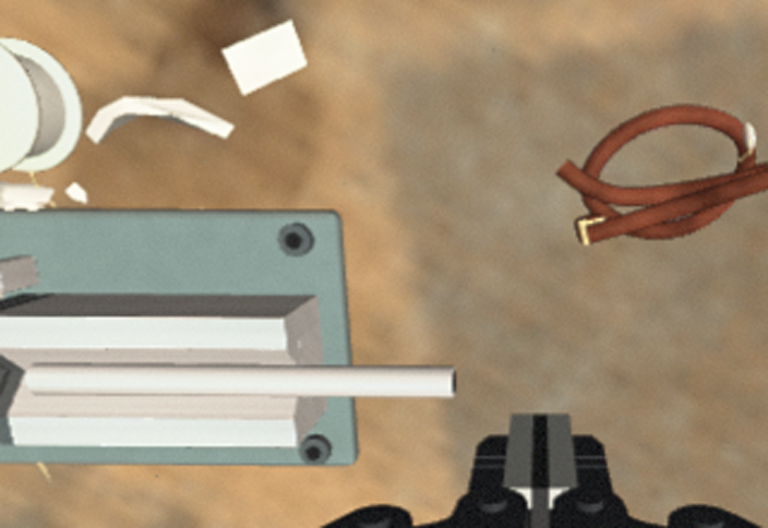

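```bash
python3 - <<'E'
from h import *
d=np.load("jig.npz");R,t=d["R"],d["t"]
w=np.load("w_last.npy",allow_pickle=True).item()
e=lambda x,y:[(x+.5)/2.4-.5+100,(y+.5)/2.4-.5+60]
for p in ([455,382],[455,369],[455,397],[120,381]): print((R.T@(plane(w,[e(*p)],38)[0][:2]-t)).round(1))
for p in ([508,415],[571,415]): print("finger",(R.T@(plane(w,[e(*p)],89)[0][:2]-t)).round(1))
E
```

```text
[  0.3 144.6]
[ -3.9 144.7]
[  5.3 144.5]
[ 0.7 40.7]
finger [-10.4 163.4]
finger [-10.5 177.9]
```

The tube end is at y 144.6 and x ≈ 0.4. The closed fingers are ±7 mm thick in y, so contact should come at TCP y ≈ 152 and the stop at about 117. I'll descend to z ≈ 30.

```bash
python3 -m creep '{"translation":[[0,0,12],[0,0,12],[0,0,12],[0,0,12],[0,0,8],[0,0,3],[0,0,0],[0,0,0]],"rotation":[[0,0,0],[0,0,0],[0,0,0],[0,0,0],[0,0,0],[0,0,0],[0,0,0],[0,0,0]],"claw":[0,0,0,0,0,0,0,0]}'
python3 -m creep '{"translation":[[0,-4,0],[0,-4,0],[0,-3,0],[0,-2,0],[0,-2,0],[0,-2,0],[0,-2,0],[0,-2,0],[0,-2,0],[0,0,0]],"rotation":[[0,0,0],[0,0,0],[0,0,0],[0,0,0],[0,0,0],[0,0,0],[0,0,0],[0,0,0],[0,0,0],[0,0,0]],"claw":[0,0,0,0,0,0,0,0,0,0]}'
python3 - <<'E'
from h import *
d=np.load("jig.npz");R,t=d["R"],d["t"]
w=snapshot("wrist");crop(w,100,60,420,280,2.4,"h2.png")
s=sense();print(R.T@(s["tool_pos"][:2]-t),s["tool_pos"],s["ft_force"],s["tcp_rot"])
E
```

```text
time: 17.2
tool_pos: [424.3, 262.5, 29.9]
tcp_rot: [180.0, 0.0, -166.5]
ft_force: [1.0, -0.2, 0.7]
finger_gap: -0.2
time: 18.2
tool_pos: [429.4, 239.7, 29.6]
tcp_rot: [-180.0, -0.0, -166.5]
ft_force: [0.7, 1.3, -0.4]
finger_gap: 0.4
[ -0.7201981  147.43285646] [429.35244191 239.77249014  29.56042895] [0.43871896 0.61308874 0.50090351] [-1.79993310e+02 -6.28175827e-03 -1.66476948e+02]
```

View pics/h2.png

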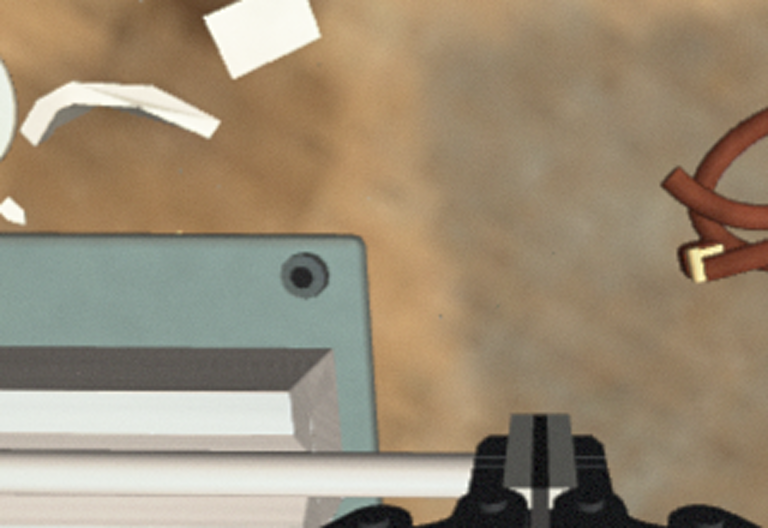

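The fingers are against the tube's end near (490,475) in the crop and the tube has slid about 4 mm. I'll push on at 2 mm per row.

```bash
python3 -m creep '{"translation":[[0,-2.5,0],[0,-2.5,0],[0,-2.5,0],[0,-2.5,0],[0,-2.5,0],[0,-2.5,0],[0,-2.5,0],[0,-2.5,0],[0,-2,0],[0,-2,0]],"rotation":[[0,0,0],[0,0,0],[0,0,0],[0,0,0],[0,0,0],[0,0,0],[0,0,0],[0,0,0],[0,0,0],[0,0,0]],"claw":[0,0,0,0,0,0,0,0,0,0]}'
python3 -m creep '{"translation":[[0,0,0],[0,0,0]],"rotation":[[0,0,0],[0,0,0]],"claw":[0,0]}'
python3 - <<'E'
from h import *
d=np.load("jig.npz");R,t=d["R"],d["t"]
w=snapshot("wrist");crop(w,0,60,320,280,2.4,"h3.png");np.save("w_last.npy",w,allow_pickle=True)
s=sense();print(R.T@(s["tool_pos"][:2]-t),s["tool_pos"],s["ft_force"],s["tcp_rot"])
w=snapshot("top");crop(w,260,180,430,280,4.5,"h3t.png")
E
```

```text
time: 19.25
tool_pos: [435.0, 216.4, 29.6]
tcp_rot: [180.0, -0.0, -166.5]
ft_force: [-0.5, -0.2, 0.7]
finger_gap: 0.1
time: 19.45
tool_pos: [435.0, 216.6, 29.6]
tcp_rot: [-180.0, 0.0, -166.5]
ft_force: [0.0, -0.4, 0.2]
finger_gap: 0.0
[ -0.49638552 123.56916131] [435.01452972 216.58915993  29.60630518] [-0.38913477  0.8645669   0.12006177] [-1.79996925e+02  4.37233509e-03 -1.66469700e+02]
```

View pics/h3.png

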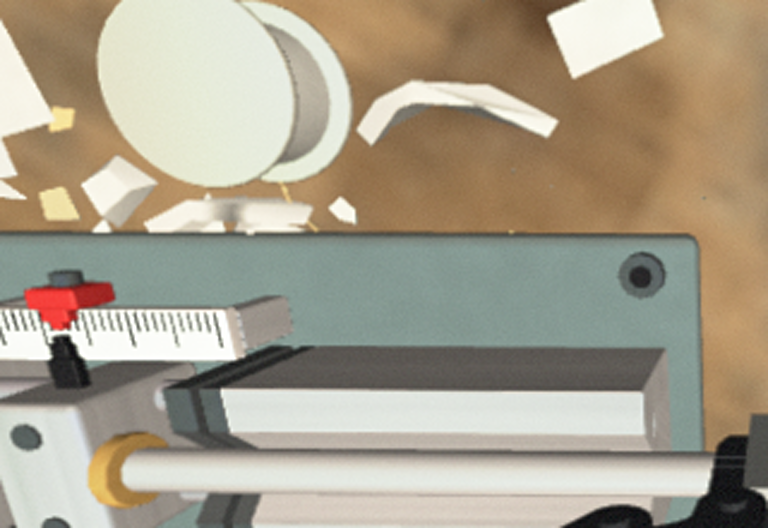

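View pics/h3t.png

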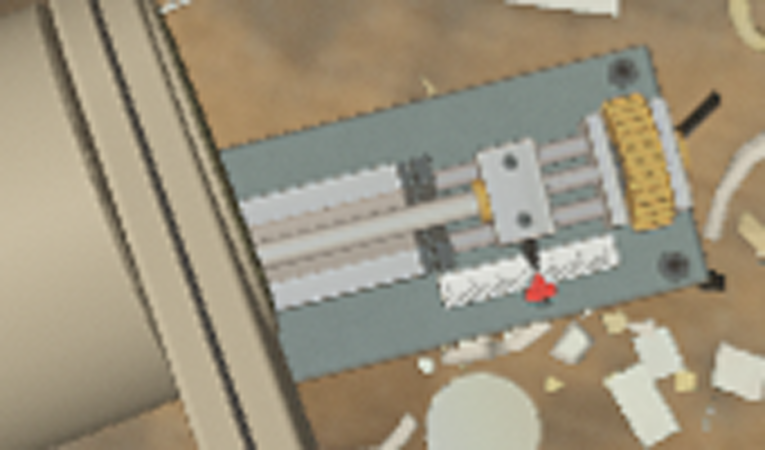

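The tube tip is near (125,470) in the wrist crop and (474,203) in the top crop, very close to the brass pad. Force is still under 1 N, so I'll creep on in small steps and watch it.

```bash
python3 - <<'E'
from h import *
d=np.load("jig.npz");R,t=d["R"],d["t"]
w=np.load("w_last.npy",allow_pickle=True).item()
e=lambda x,y:[(x+.5)/2.4-.5,(y+.5)/2.4-.5+60]
print((R.T@(plane(w,[e(125,470)],38)[0][:2]-t)).round(1))
E
python3 -m creep '{"translation":[[0,-1,0],[0,-1,0],[0,0,0]],"rotation":[[0,0,0],[0,0,0],[0,0,0]],"claw":[0,0,0]}'
python3 -m creep '{"translation":[[0,-0.7,0],[0,-0.7,0],[0,0,0]],"rotation":[[0,0,0],[0,0,0],[0,0,0]],"claw":[0,0,0]}'
```

```text
[  0.2 -23.4]
time: 19.85
tool_pos: [435.3, 215.8, 29.8]
tcp_rot: [179.9, 0.0, -166.5]
ft_force: [-1.8, 6.7, -0.1]
finger_gap: -0.0
time: 20.15
tool_pos: [435.5, 215.5, 29.9]
tcp_rot: [179.8, 0.0, -166.5]
ft_force: [-3.2, 12.1, 0.2]
finger_gap: 0.1
```

Force rose to 6.7 N and then 12 N, which means the tube is against the stop and still below the 23 N that could turn the screw. I'll back off gently and retreat clear.

```bash
python3 -m creep '{"translation":[[0,0.5,0],[0,0.5,0],[0,0.5,0],[0,0.5,0],[0,1,0],[0,2,0],[0,4,0],[0,6,0],[0,8,0],[0,8,0]],"rotation":[[0,0,0],[0,0,0],[0,0,0],[0,0,0],[0,0,0],[0,0,0],[0,0,0],[0,0,0],[0,0,0],[0,0,0]],"claw":[0,0,0,0,0,0,0,0,0,0]}'
python3 -m creep '{"translation":[[0,0,-12],[0,0,-15],[0,0,-15],[-3,-20,-10],[-3,-22,-5],[-3,-22,0],[-3,-22,0],[-3,-22,0],[-3,-22,0],[-3,-22,0]],"rotation":[[0,0,0],[0,0,0],[0,0,0],[0,0,0],[0,0,0],[0,0,0],[0,0,0],[0,0,0],[0,0,0],[0,0,0]],"claw":[0,0,0,0,0,0,0,0,0,0]}'
python3 -m creep '{"translation":[[-8,-12,0],[-8,-2,0],[-8,0,0],[0,0,0],[0,0,0]],"rotation":[[0,0,0],[0,0,0],[0,0,0],[0,0,0],[0,0,0]],"claw":[0,0,0,0,0]}'
python3 look.py i1.png
python3 - <<'E'
from h import *
w=np.load("w_last.npy",allow_pickle=True).item()
crop(w,220,80,560,250,2.3,"i2.png")
E
```

```text
time: 21.15
tool_pos: [428.4, 244.1, 29.6]
tcp_rot: [180.0, 0.0, -166.5]
ft_force: [0.2, 0.5, -0.0]
finger_gap: 0.1
time: 22.15
tool_pos: [485.1, 99.8, 87.7]
tcp_rot: [-180.0, 0.1, -166.5]
ft_force: [-0.4, 0.5, 0.5]
finger_gap: 0.1
time: 22.65
tool_pos: [510.9, 93.5, 86.4]
tcp_rot: [180.0, -0.0, -166.4]
ft_force: [-0.5, 0.5, -0.8]
finger_gap: 0.5
tool jig [ 45.1 -13.7] 86.3 F [ 0.1 -0.2 -0.1] t 22.7
crop origin 241 81
```

View pics/i2.png

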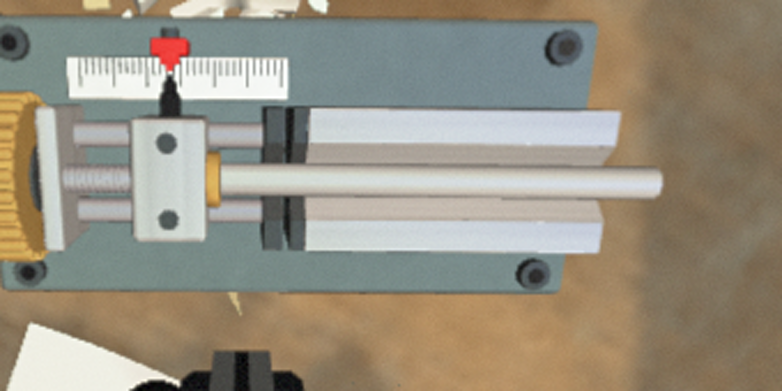

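View pics/i1.png

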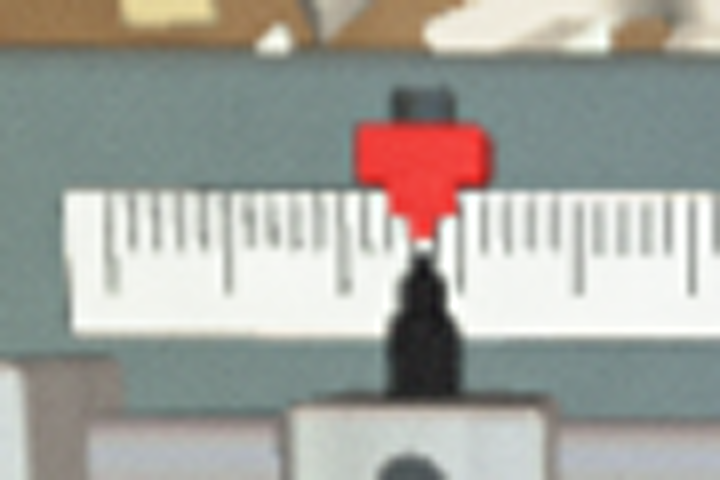

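```bash
python3 - <<'E'
from h import *
w=np.load("w_last.npy",allow_pickle=True).item()
crop(w,290,135,340,180,12,"i3.png")
f=w["frame"].astype(int)
for r in (157,158,159): print(r,[tuple(f[r,x]) for x in range(304,324)])
E
python3 meas2.py
```

```text
157 [(np.int64(206), np.int64(215), np.int64(211)), (np.int64(208), np.int64(216), np.int64(212)), (np.int64(205), np.int64(214), np.int64(210)), (np.int64(209), np.int64(217), np.int64(214)), (np.int64(201), np.int64(210), np.int64(204)), (np.int64(189), np.int64(160), np.int64(120)), (np.int64(216), np.int64(175), np.int64(92)), (np.int64(219), np.int64(179), np.int64(96)), (np.int64(217), np.int64(177), np.int64(93)), (np.int64(220), np.int64(181), np.int64(98)), (np.int64(218), np.int64(177), np.int64(97)), (np.int64(162), np.int64(139), np.int64(102)), (np.int64(199), np.int64(203), np.int64(194)), (np.int64(210), np.int64(219), np.int64(209)), (np.int64(211), np.int64(220), np.int64(208)), (np.int64(212), np.int64(219), np.int64(209)), (np.int64(212), np.int64(218), np.int64(207)), (np.int64(213), np.int64(220), np.int64(209)), (np.int64(212), np.int64(219), np.int64(207)), (np.int64(210), np.int64(219), np.int64(207))]
158 [(np.int64(210), np.int64(215), np.int64(214)), (np.int64(207), np.int64(213), np.int64(213)), (np.int64(209), np.int64(216), np.int64(213)), (np.int64(207)
[... 1644 characters left out ...]
int64(216), np.int64(206)), (np.int64(209), np.int64(216), np.int64(205))]
red rows 96 109 [-35.3  -35.07 -34.98 -34.96 -34.96 -34.96 -34.95 -34.9  -34.93 -35.08
 -35.02 -35.   -35.05 -35.08]
[(112, np.float64(-236.03), 0), (113, np.float64(-35.37), 10), (114, np.float64(-35.13), 59), (115, np.float64(-35.16), 92), (116, np.float64(-35.11), 141), (117, np.float64(-35.03), 149), (118, np.float64(-35.09), 148), (119, np.float64(-35.08), 161), (120, np.float64(-35.16), 224), (121, np.float64(-35.16), 234), (122, np.float64(-35.17), 256), (123, np.float64(-35.22), 281), (124, np.float64(-35.26), 289), (125, np.float64(-35.17), 284), (126, np.float64(-35.18), 264), (127, np.float64(-35.12), 273)]
```

View pics/i3.png

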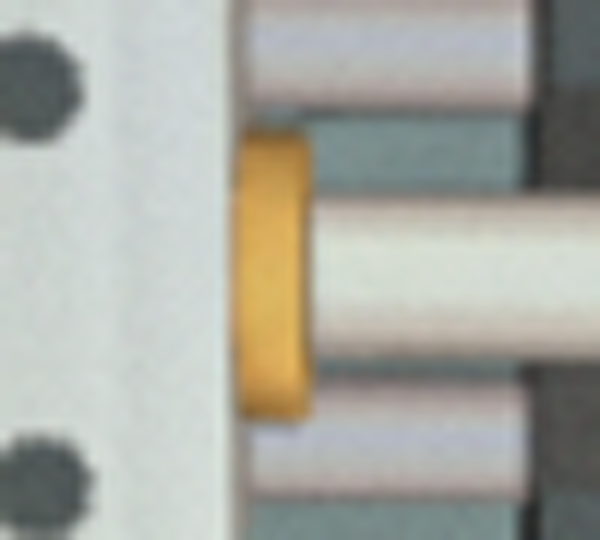

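The tube end meets the brass face at (310,270) in the crop with no visible gap. The pointer (-35.1) and mark (-35.0) are still level. I'll lift the hand away and hand in.

```bash
python3 -m creep '{"translation":[[0,0,-10],[0,0,-20],[0,0,-20],[0,0,-20],[0,0,-20],[0,0,-20],[0,0,-10],[0,0,0],[0,0,0],[0,0,0]],"rotation":[[0,0,0],[0,0,0],[0,0,0],[0,0,0],[0,0,0],[0,0,0],[0,0,0],[0,0,0],[0,0,0],[0,0,0]],"claw":[0,0,0,0,0,0,0,0,0,0]}'
python3 - <<'E'
from h import *
s=snapshot("wrist");crop(s,180,60,500,280,2.4,"j.png")
E
```

```text
time: 23.7
tool_pos: [510.3, 92.6, 205.2]
tcp_rot: [180.0, -0.1, -166.5]
ft_force: [-0.0, -1.0, -0.5]
finger_gap: 0.1
```

View pics/j.png

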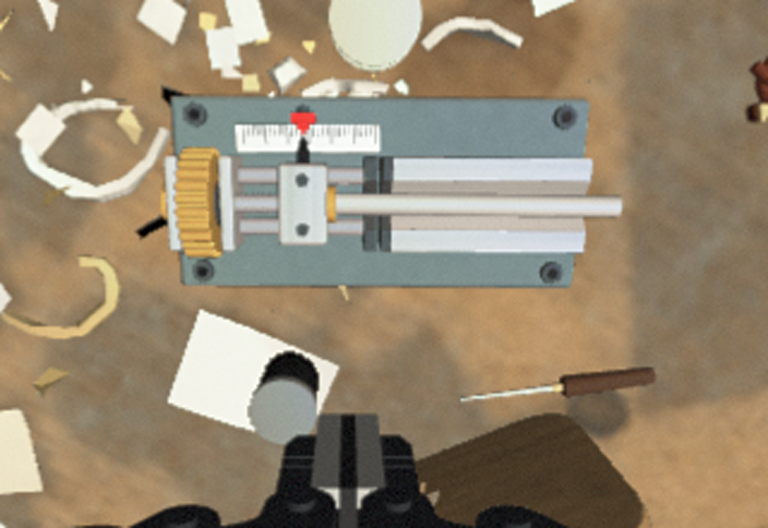

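The pointer (303,140) lines up with the mark (303,125) and the tube is against the brass pad (335,204). The can, spool and scriber look undisturbed and the hand is clear.

```bash
python3 -c "
from bench import *
print(hand_in())"
```

```text
the job is handed in; nothing more can be done
None
```

The jig is set and handed in at about 24 s. I rolled the brass wheel with the closed fingertips in five strokes, then pushed the tube by its outer end until it met the stop.

- **Pointer and mark:** after the last stroke both measured jig y ≈ -35.2 mm with the camera square to them. After the tube push they read -35.1 and -35.0 mm, so they are level to about 0.1 mm.
- **Tube:** contact with the stop showed as a jump from under 1 N to 12 N. That is firmer than intended, because I gave one small step more than needed, but it is below the 23 N that could turn the screw. The close-up showed no visible gap at the brass face.
- **Hand and surroundings:** the hand was lifted clear, reading about 1 N or less on the wrist. The film can, spool and scriber looked undisturbed in the last picture.
- **Disagreements:** the first jig fit, from the plate corners in the top view, was 2 to 3 mm off, and plate corners in the wrist view were off by a similar amount. I dropped both and used a fit on the scale, V block and brackets, where the worst error was 1.4 mm. Just before contact, the tube tip measured at y = -23.4 mm, though the stop face was at about -20 mm. I trusted the force reading and the later close-up instead.

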